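# Set the test-run dial by clicks and start the run

### The arm

A 6-joint arm with a two-finger parallel gripper is mounted at the origin on the work surface; the furniture and walls round the work are solid. World frame = base frame: x ahead of the robot, y to its left, z up, the work surface at z = 0. Lengths are in mm, angles in rad, forces in N, time in s.
With the tool pointing down it reaches from about 325 to 875 mm from the base axis. Payload 4.4 kg.
Tool frame: the origin (TCP) lies on the centre line of the jaws, within the pads' length; the fingertips stand ahead of it and the grasp point (between the pads) lies 6 mm ahead of it (ctrl.tcp_to_tips is the z of the fingertips in the tool frame, in mm); z points along the fingers, y is the line along which they close (so a half turn about z gives the same grasp; the last joint's range is limited). The gripper opens to 85 mm and grips with 20 to 120 N. Pads are 22 mm wide; open, the fingers measure 114 mm over their backs; the gripper's body (76 mm by 85 mm) begins 54 mm behind the grasp point. The pads swing forward as they close: fully open they stand 13 mm farther back than shut.
Start: joints at [-1.464, 0.207, 1.542, -0, 1.393, -0.15], TCP at [146.586, -556.004, 228.982] pointing down, gripper open.
Joint ranges: [-2.73, 2.73], [-0.86, 2.22], [0.23, 2.46], [-1.11, 4.25], [0.08, 2.63], [-2.82, 2.82]. Speed limits (rad/s): [2.79, 2.79, 3.14, 3.14, 3.14, 3.14].

### API

Orientations are given as a 3x3 rotation matrix whose columns are the frame's x, y, z axes.
In Python, from plant import ctrl, sensors, optics gives the robot as it stands. Calls block until the motion is done:
- ctrl.move_ptp(position, orientation): joint-space move of the TCP to a pose.
- ctrl.move_l(position, rot=None, vel=150, threshold=None): straight line of the TCP; rot=None keeps the orientation; vel is the mean speed in mm/s. With threshold (N) it stops when the force on the tool has changed by that much, and returns True; else False.
- ctrl.set_joints(angles): joint-space move.
- ctrl.gripper_to(opening, force=None): finger opening in mm; force is the grip in N (None keeps the last); returns when the fingers have stopped.
- ctrl.hold(seconds).
- ctrl.solve_ik(position, orientation): joint angles nearest the present ones, or None.
- sensors.read_state(): the state.
- optics.grab_frame(name): name is "side" or "top"; returns (picture, depth): 384x512x3 uint8, red, green, blue; 384x512 float32, mm along the optical axis (not along the pixel's ray), 0 where there is no reading.
- optics.camera_params(name): a dict with "mtx" (3x3 intrinsics, pixels), "k1" (the pictures are not rectified: a ray, as slopes to the right and down, at radius r is drawn at 1 + k1 r^2 times it, then the intrinsics apply), "R" (3x3) and "t" (3): a world point X has camera coordinates R X + t. Camera axes: x right, y down, z forward; pixel columns grow to the right and rows downward; lengths in mm; the calibration is good to about 2 mm. A picture is of the moment at which its call begins. camera_params takes no time and is no camera call.
A pose or a line that the arm cannot do raises ctrl.MotionError and nothing moves.
- ctrl.finish_job(): hands the job in; it is judged then, once.
The state is a dict: "t": time; "q": joint angles; "qvel": joint speeds; "tau": joint torques, N m; "eef_pos": TCP position; "eef_rot": TCP orientation; "force": force on the tool from outside, world axes, zero at the start; "wrist_torque": the same for the moment, N m; "grip_width": finger opening in mm; "grasp_force": force on a finger pad.
Only numpy, scipy, OpenCV 4.12 (cv2) and the standard library are available. Lean on these libraries where they do the work, as an engineer would, in place of code of your own. Each camera call takes 0.05 s, during which the arm holds its last target. There are 200 camera calls.

### The job

Start a camera test run on the grey sloped control box: wind its big dial anticlockwise all the way to its stop, then turn it clockwise exactly five clicks; the clicks are unevenly spaced, so count them by feel. Then flip up the red guard until it stays open by itself, and press the green start button under it all the way down. Leave the dial on the fifth click and the guard open, and do not disturb the camera, the bottle or the tape roll that stand to its left.

Things in the scene. Friction and masses are not known exactly. Their poses are not given: they have to be found in the camera images.
- console: Grey box, fixed, 280 mm wide, 155 deep. Origin under its centre on the bench; x to its back, y to its left, z up. Its top, a flat panel with the dial left and the guard right, is tilted 25 degrees to the operator: 140 mm high in front, 212 behind; normal (-0.423, 0, 0.906). Mind the fixed tray stack (235 mm high, x < 0.51, y > -0.23) and the cord that hangs from above down to about (0.34, -0.48).
- dial_grip (a point): Centre of the dial's grip bar, on the dial's axis, 31 mm above the panel: grip here. z = panel normal, outward; x along the bar to its white pointer; y across it. The grey bar is 66 mm long, 20 mm thick (y) and stands 7 to 44 mm above the panel on a black disc, 82 mm diameter, 7 mm high, that turns with it.
- dial (a joint): Dial angle, rad: 0 at its hard anticlockwise stop, growing clockwise seen from above, end 2.3. It rests only in sprung notches: one at the stop, the others 14 to 28 degrees apart, uneven. Leaving a notch is resisted at once by 0.25 to 0.5 N m; this fades to a pull onward past the crest, half-way, and jumps up again at the next notch (one click). Let go, it settles into the notch it is in.
- guard_bar (a point): Middle of the round steel cross bar (11 mm diameter, clear length 58 mm between its two red side arms) at the free end of the red guard: the place to pinch. Its y axis runs along the bar (parallel to the hinge). With the guard shut it is 37 mm above the panel; 35 mm of free space lie between the bar and the red cover plate behind it.
- guard_hinge (a point): Middle of the guard's hinge axis, at the red cover's upper edge, 36 mm above the panel; fixed to the box. Axes: x up the slope of the panel, y to the box's left and along the hinge axis, z the panel's normal. The bar's middle goes round this axis at 95 mm, and 1 mm above the radius line.
- guard (a joint): Angle of the guard, rad: 0 shut (covers the button), 2.4 fully open against its stop; it swings up and back, away from the operator. It stands upright at 2.0 and weighs 60 g; let go below about 1.7 it may fall shut, above that it stays.
- start_top (a point): Centre of the top face of the round green start button (34 mm diameter, 22 mm above the panel, black collar of 50 mm diameter round it). z is the panel's normal. It lies under the guard when that is shut.
- start (a joint): Travel of the start button, m: 0 free, 0.006 fully down; it takes 1.5 to 5 N along the panel's normal and springs back.
- camera: White bullet camera on its foot, 110 x 114 x 210 mm, standing loose left of the control box. Origin under it on the bench. Leave alone.
- bottle: White dispensing bottle with a red needle cap, 44 mm diameter, 140 mm tall, standing loose farther left. Origin under it on the bench. Leave alone.
- tape: Roll of kraft tape lying flat, 90 mm diameter, 24 mm high, loose, left of the bottle. Origin under it on the bench. Leave alone.

How it is judged (in metres and radians):
On the way, in this order (a step that is already met when the one before it is completed fails the run):
1. the dial is wound back to its anticlockwise stop (value of joint dial below 0.07 rad), for 0.1 s.
2. the dial has been turned up to its fifth click and let go there (value of joint dial between 1.36 and 1.52 rad and contact force between the fingers and dial below 0.2 N), for 0.2 s.
3. the guard is up and stays without being touched (value of joint guard above 1.6 rad and contact force between each of the arm, the fingers and guard below 0.2 N), for 0.2 s.
4. the start button is pressed all the way down (value of joint start above 0.005 m), for 0.05 s.
At the end, for the whole second after the job is handed in: The dial rests in the fifth notch after the stop (within 0.08 rad), the guard stands open (beyond 1.6 rad) and the start button, having been pressed more than 5 mm of its 6 mm after the guard was opened, has sprung back (less than 1.5 mm) (value of joint dial between 1.36 and 1.52 rad and value of joint guard above 1.6 rad and value of joint start below 0.0015 m); the robot touches nothing.
It fails at once if the camera, bottle or tape roll is moved by more than 30 mm (distance of any of camera, bottle, tape from where it was at the start of the episode above 0.03 m).
It also fails if it takes over 72 s, if anything falls off the work surface, if the arm or the gripper's body presses on something with over 40 N, if the wrist force passes 120 N, or if a joint passes its speed limit or range.

## Working session

There is one attempt and no reset: what is moved stays moved. The work goes in short steps, each a Python script; the robot and the scene stay as the last script left them, time stands still between calls to the robot, and variables do not carry over. Pictures are saved under pics/ and viewed, at most 10 in all, crops included, and the job is handed in when it is done.

```bash
ls; mkdir -p pics; python3 - <<'E'
from plant import ctrl,sensors,optics
import cv2,numpy as np
for n in("side","top"):
    p,d=optics.grab_frame(n); np.savez(f"{n}0.npz",p=p,d=d); cv2.imwrite(f"pics/{n}0.png",p[:,:,::-1])
    c=optics.camera_params(n); print(n,c["mtx"].round(1).tolist(),c["k1"],(-c["R"].T@c["t"]).round(0),c["R"].round(2).tolist())
print(ctrl.tcp_to_tips,sensors.read_state())
E
```

```text
pics
side [[440.4, 0.0, 251.5], [0.0, 440.4, 183.1], [0.0, 0.0, 1.0]] 0.03241816888207441 [1065. -364. 1138.] [[0.42, 0.91, -0.0], [0.8, -0.37, -0.48], [-0.43, 0.2, -0.88]]
top [[358.8, 0.0, 259.3], [0.0, 358.8, 186.6], [0.0, 0.0, 1.0]] 0.01979187297739311 [ 336. -265. 1096.] [[0.35, -0.94, -0.0], [-0.9, -0.34, -0.27], [0.25, 0.1, -0.96]]
25.0 {'t': 0.1, 'q': array([-1.46348761e+00,  2.07356477e-01,  1.54282680e+00,  3.54563598e-05,
        1.39348519e+00, -1.50499478e-01]), 'qvel': array([-3.14203941e-04, -2.22419918e-03, -2.99288341e-03, -8.73304238e-05,
        3.84595526e-03, -1.83675863e-03]), 'tau': array([-5.94546946e-04, -3.84095979e+01, -2.92549324e+01, -2.05090259e-04,
        4.88277074e-03,  1.26163809e-05]), 'eef_pos': array([ 146.52876643, -555.30543849,  227.92210566]), 'eef_rot': array([[ 9.66952764e-01,  2.54955521e-01, -1.87624947e-04],
       [ 2.54955356e-01, -9.66950615e-01,  2.06760229e-03],
       [ 3.45722563e-04, -2.04710974e-03, -9.99997845e-01]]), 'force': array([-0.09789903,  0.02307277,  0.78326591]), 'wrist_torque': array([-0.06034272, -0.06385608,  0.04737159]), 'grasp_force': 0.0, 'grip_width': 84.97203629111378}
```

View pics/side0.png

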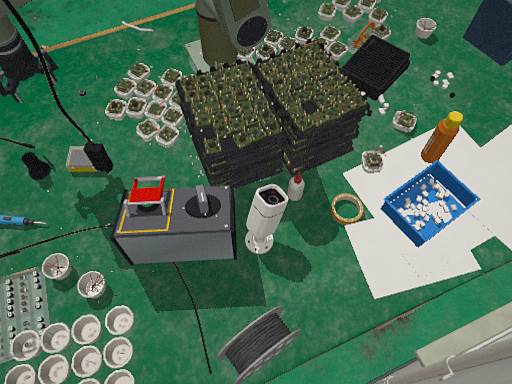

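View pics/top0.png

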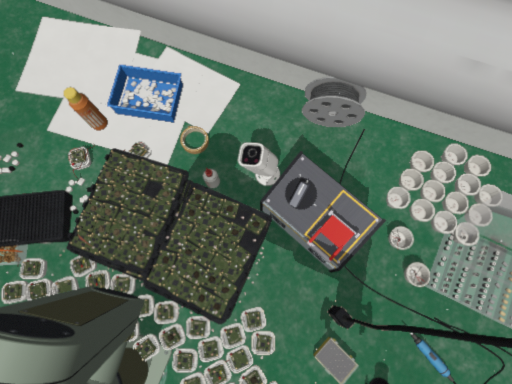

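Both views show the console: top view around (320,210), with the dial at (300,193) and the guard at (335,237). In the side view the dial is at (203,203) and the guard at (148,193). Next I'll use depth and zoom in.

```bash
cat > h.py <<'E'
from plant import ctrl,sensors,optics
import cv2,numpy as np
def cam(n):
    c=optics.camera_params(n); return c
def cloud(n,d):
    c=cam(n);h,w=d.shape
    uv=np.stack(np.meshgrid(np.arange(w),np.arange(h)),-1).reshape(-1,1,2).astype(np.float64)
    s=cv2.undistortPoints(uv,np.array(c["mtx"]),np.array([c["k1"],0,0,0.])).reshape(h,w,2)
    P=np.dstack([s,np.ones((h,w))])*d[...,None]
    return (P-c["t"])@c["R"]
def proj(n,X):
    c=cam(n); r,_=cv2.Rodrigues(np.array(c["R"]))
    return cv2.projectPoints(np.atleast_2d(X).astype(float),r,np.array(c["t"],float),np.array(c["mtx"]),np.array([c["k1"],0,0,0.]))[0].reshape(-1,2)
E
python3 - <<'E'
from h import *
for n,(x0,y0,x1,y1) in (("side",(100,165,250,275)),("top",(250,140,390,280))):
    f=np.load(n+"0.npz");P=cloud(n,f["d"]);np.save(n+"P.npy",P)
    im=cv2.resize(f["p"][y0:y1,x0:x1,::-1],None,fx=4,fy=4,interpolation=cv2.INTER_CUBIC);cv2.imwrite(f"pics/{n}c.png",im)
    # panel plane: tilt 25deg; points with normals ~25deg
    sub=P[y0:y1,x0:x1]
    du=cv2.GaussianBlur(sub,(5,5),0); nx=np.cross(np.gradient(du,axis=1),np.gradient(du,axis=0)); nx/=np.linalg.norm(nx,axis=2,keepdims=True)+1e-9
    nx*=np.sign(nx[...,2:])
    m=(np.abs(nx[...,2]-.906)<.04)&(sub[...,2]>130)&(sub[...,2]<225)
    Q=sub[m]; 
    best=None;rng=np.random.default_rng(0)
    for _ in range(500):
        a=Q[rng.choice(len(Q),3,False)];v=np.cross(a[1]-a[0],a[2]-a[0]);v/=np.linalg.norm(v)+1e-9
        i=abs((Q-a[0])@v)<3
        if abs(abs(v[2])-.906)<.03 and (best is None or i.sum()>best.sum()):best=i
    Z=Q[best];c=Z.mean(0);v=np.linalg.svd(Z-c,full_matrices=False)[2][2];v*=np.sign(v[2])
    print(n,m.sum(),best.sum(),c.round(1),v.round(3),"yaw",np.degrees(np.arctan2(-v[1],-v[0])))
E
```

```text
side 2165 1667 [ 597.2 -350.6  185.7] [-0.394  0.16   0.905] yaw -22.10254183677098
top 2694 1915 [ 583.9 -345.7  178.3] [-0.392  0.159  0.906] yaw -22.12032144389879
```

View pics/sidec.png

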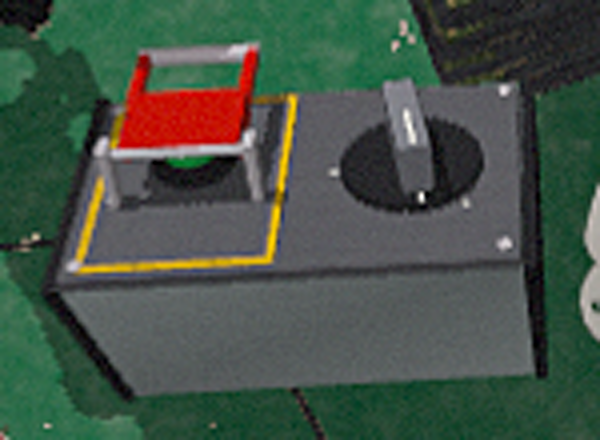

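View pics/topc.png

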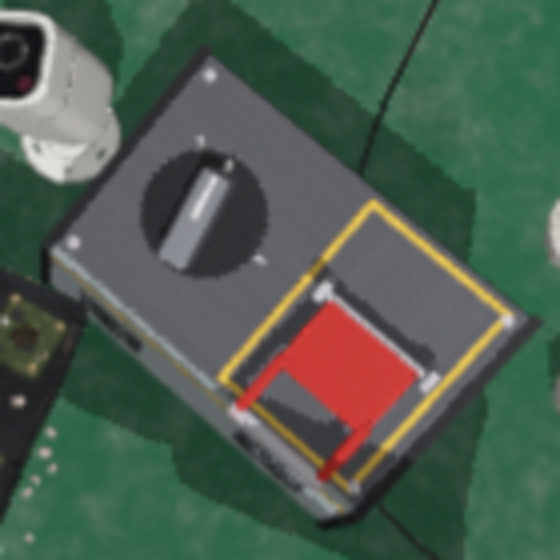

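Zoomed in, the disc centre is at side (203,205.7) and top (301,193). The bar points roughly up-slope and the guard is shut with its bar on the robot side. Next come the dial, guard and cord in 3D.

```bash
python3 - <<'E'
from h import *
yaw=np.radians(-22.1);c,s=np.cos(yaw),np.sin(yaw)
Rz=np.array([[c,-s,0],[s,c,0],[0,0,1]]);a=np.radians(25)
Rp=Rz@np.array([[np.cos(a),0,-np.sin(a)],[0,1,0],[np.sin(a),0,np.cos(a)]]) # x up slope,y left,z normal
N=Rp[:,2]
def ray(n,uv):
    C=cam(n);q=cv2.undistortPoints(np.array(uv,float).reshape(-1,1,2),np.array(C["mtx"]),np.array([C["k1"],0,0,0.])).reshape(-1,2)
    return -C["R"].T@C["t"],np.c_[q,np.ones(len(q))]@C["R"]
def hit(n,uv,p0,h):
    o,d=ray(n,uv);return o+d*(((p0+N*h-o)@N)/(d@N))[:,None]
def tri(u1,u2):
    o1,d1=ray("side",u1);o2,d2=ray("top",u2);d1=d1[0];d2=d2[0]
    k=np.linalg.lstsq(np.c_[d1,-d2],o2-o1,rcond=None)[0];A=o1+k[0]*d1;B=o2+k[1]*d2;return (A+B)/2,np.linalg.norm(A-B)
S=lambda x,y:[100+(x-1.5)/4,165+(y-1.5)/4]; T=lambda x,y:[250+(x-1.5)/4,140+(y-1.5)/4]
f={n:np.load(n+"0.npz") for n in("side","top")}
D={}
for n,seed,r in(("side",(203,206),25),("top",(301,193),22)):
    p=f[n]["p"].astype(int);m=((p.max(2)<62)).astype(np.uint8)
    box=np.zeros_like(m);cv2.circle(box,seed,r,1,-1);m&=box
    k,l,st,ce=cv2.connectedComponentsWithStats(m);i=1+np.argmax(st[1:,4])
    ct=max(cv2.findContours((l==i).astype(np.uint8),cv2.RETR_EXTERNAL,cv2.CHAIN_APPROX_NONE)[0],key=len)
    e=cv2.fitEllipse(cv2.convexHull(ct));D[n]=e[0];print(n,"disc ellipse",e,st[i,4])
# screws in both views (left-back, left-front, right-back)
pts=dict(sLF=(S(505,90),T(72,242)),sLB=(S(504,243),T(210,75)),sRB=(S(72,267),T(508,321)),
 disc=([*D["side"]],[*D["top"]]),barend1=(S(137,52),T(0,0)),
 )
for k in("sLF","sLB","sRB","disc"):
    X,g=tri(*pts[k]);print(k,X.round(1),"gap",round(g,1));pts[k]=X
v=pts["sLB"]-pts["sRB"];print("yaw from screws",np.degrees(np.arctan2(-v[0],v[1])), "h check",[(pts[k]-pts["sLF"])@N for k in("sLB","sRB","disc")])
p0=pts["sLF"]
for n in D: print(n,"disc hit",hit(n,[D[n]],p0,7).round(1))
# guard red pixels & cord depth
for n in("side","top"):
    P=np.load(n+"P.npy");p=f[n]["p"].astype(int)
    m=(p[...,0]>140)&(p[...,1]<70)&(p[...,2]<70);Q=P[m];Q=Q[(abs(Q[:,0]-580)<150)&(abs(Q[:,1]+400)<120)]
    L=(Q-p0)@Rp;print(n,"red",len(Q),np.percentile(L,[2,10,50,90,98],axis=0).round(1).tolist())
    m=(p.max(2)<50)&(P[...,2]>60)&(P[...,1]<-420)&(P[...,0]<700)
    Q=P[m];Q=Q[np.argsort(Q[:,2])];print(n,"cord",len(Q),Q[::max(1,len(Q)//14)].round(0).tolist())
E
```

```text
side disc ellipse ((202.60548400878906, 205.77072143554688), (23.56658172607422, 35.68239974975586), 84.23435974121094) 494
top disc ellipse ((304.6448669433594, 195.00950622558594), (21.010705947875977, 28.646690368652344), 27.79206085205078) 268
sLF [ 556.9 -205.3  145.3] gap 0.4
sLB [ 680.  -254.7  208.3] gap 0.7
sRB [ 591.4 -482.   207.5] gap 0.1
disc [ 597.3 -287.8  180. ] gap 12.8
yaw from screws -21.29284911251331 h check [np.float64(1.0699115062410613), np.float64(-1.0796913065568625), np.float64(2.5361365090621084)]
side disc hit [[ 600.9 -281.9  185.4]]
top disc hit [[ 594.9 -293.9  184.9]]
side red 438 [[16.1, -222.5, 35.2], [38.4, -217.9, 36.5], [63.4, -187.5, 38.1], [86.1, -157.0, 39.7], [91.3, -153.4, 40.5]]
side cord 2939 [[208.0, -648.0, 60.0], [340.0, -497.0, 128.0], [355.0, -475.0, 161.0], [568.0, -486.0, 191.0], [347.0, -475.0, 211.0], [172.0, -613.0, 297.0], [157.0, -551.0, 313.0], [162.0, -582.0, 329.0], [346.0, -488.0, 343.0], [165.0, -522.0, 371.0], [180.0, -554.0, 386.0], [177.0, -537.0, 401.0], [179.0, -553.0, 427.0], [357.0, -465.0, 560.0], [363.0, -472.0, 652.0]]
top red 640 [[15.6, -222.6, 33.7], [38.3, -217.9, 35.1], [62.7, -187.3, 37.4], [85.7, -156.9, 39.5], [89.9, -153.3, 40.6]]
top cord 1411 [[451.0, -439.0, 61.0], [492.0, -457.0, 152.0], [338.0, -490.0, 203.0], [337.0, -487.0, 207.0], [345.0, -475.0, 271.0], [348.0, -478.0, 473.0], [357.0, -465.0, 571.0], [359.0, -468.0, 618.0], [364.0, -470.0, 654.0], [367.0, -475.0, 680.0], [370.0, -479.0, 701.0], [365.0, -480.0, 718.0], [372.0, -481.0, 734.0], [369.0, -482.0, 746.0], [374.0, -483.0, 759.0]]
```

```bash
cat >> h.py <<'E'
yaw=np.radians(-21.9);_c,_s=np.cos(yaw),np.sin(yaw);_a=np.radians(25)
Rp=np.array([[_c,-_s,0],[_s,_c,0],[0,0,1]])@np.array([[np.cos(_a),0,-np.sin(_a)],[0,1,0],[np.sin(_a),0,np.cos(_a)]])
N=Rp[:,2]; p0=np.array([556.9,-205.3,145.3])   # left-front screw; local frame x up slope,y left,z normal
W=lambda l:p0+Rp@np.array(l,float)
def ray(n,uv):
    C=cam(n);q=cv2.undistortPoints(np.array(uv,float).reshape(-1,1,2),np.array(C["mtx"]),np.array([C["k1"],0,0,0.])).reshape(-1,2)
    return -C["R"].T@C["t"],np.c_[q,np.ones(len(q))]@C["R"]
def hit(n,uv,h):
    o,d=ray(n,uv);return ((o+d*(((p0+N*h-o)@N)/(d@N))[:,None])-p0)@Rp
S=lambda x,y:[100+(x-1.5)/4,165+(y-1.5)/4]
T=lambda x,y:[250+(x-1.5)/4,140+(y-1.5)/4]
E
python3 - <<'E'
from h import *
np.set_printoptions(precision=1,suppress=True)
print("screws",(np.array([[680,-254.7,208.3],[591.4,-482,207.5]])-p0)@Rp)
print("disc",hit("side",[[202.6,205.8]],7),hit("top",[T(204.5,213.5)],7))
print("bar side",hit("side",[S(386,86),S(409,82),S(428,180),S(403,188)],44))
print("bar top",hit("top",[T(210,168),T(233,180),T(187,272),T(160,262)],44))
print("stripe",hit("top",[T(215,178),T(195,215)],44),hit("side",[S(404,108),S(412,150)],44))
print("gbar side",hit("side",[S(150,56),S(248,50)],41))
for n in("side","top"):
    P=np.load(n+"P.npy");L=(P-p0)@Rp
    m=(abs(L[...,2]-40)<8)&(L[...,0]>0)&(L[...,0]<90)&(L[...,1]<-20)&(L[...,1]>-110)
    q=L[m];print(n,"dial top",len(q),q.mean(0)); 
    if len(q)>5: print(cv2.minAreaRect(q[:,:2].astype(np.float32)))
    f=np.load(n+"0.npz")["p"].astype(int); r=(f[...,0]>140)&(f[...,1]<70)
    m=(abs(L[...,2]-37)<8)&(L[...,0]>-30)&(L[...,0]<25)&(L[...,1]<-160)&(L[...,1]>-215)&~r
    q=L[m];print(n,"gbar",len(q)); 
    if len(q):print(np.percentile(q,[5,50,95],axis=0).tolist())
    g=(f[...,1]>f[...,0]*1.8)&(f[...,1]>90)&(abs(L[...,2]-22)<8)&(L[...,1]<-140)&(L[...,1]>-230)&(L[...,0]<120)&(L[...,0]>0)
    print(n,"green",g.sum(),L[g].mean(0) if g.any() else 0)
E
```

```text
screws [[ 146.8    0.1    1. ]
 [ 148.8 -243.9   -0.8]]
disc [[ 80.  -54.7   7. ]] [[ 76.  -56.9   7. ]]
bar side [[ 49.8 -68.4  44. ]
 [ 46.7 -54.8  44. ]
 [139.5 -39.7  44. ]
 [145.5 -53.3  44. ]]
bar top [[106.5 -44.2  44. ]
 [110.2 -60.1  44. ]
 [ 46.6 -75.7  44. ]
 [ 39.9 -58.5  44. ]]
stripe [[103.8 -50.7  44. ]
 [ 77.6 -56.1  44. ]] [[ 72.3 -56.5  44. ]
 [112.1 -49.9  44. ]]
gbar side [[   4.6 -216.9   41. ]
 [   2.4 -156.9   41. ]]
side dial top 105 [ 66.8 -57.9  41. ]
((66.71681213378906, -57.6126823425293), (48.450897216796875, 19.953819274902344), 12.201238632202148)
side gbar 98
[[-3.7533194925348274, -211.9158627000875, 31.279108553184383], [1.2955002676603762, -191.0293067400445, 37.28996109250654], [4.947220495869082, -163.9236528846129, 40.53843257651634]]
side green 7 [  77.2 -184.2   15.7]
top dial top 150 [ 66.7 -58.6  40.7]
((66.330810546875, -58.178035736083984), (49.034454345703125, 19.95397186279297), 12.27254581451416)
top gbar 92
[[-5.512698155904089, -211.60276633155988, 34.293253224044896], [0.07551199300856168, -187.5358910281701, 37.84773683271733], [3.8495795865849938, -164.07756578677734, 40.52555611029679]]
top green 0 0
```

```bash
cat >> h.py <<'E'
def Rdial(phi,flip=0):  # phi deg: bar direction from upslope, ccw from above
    p=np.radians(phi+180*flip); x=Rp@[np.cos(p),np.sin(p),0]; z=-N; return np.c_[x,np.cross(z,x),z]
E
python3 - <<'E'
from h import *
np.set_printoptions(precision=2,suppress=True)
g=W([76,-56,31])+6*N; print("tcp",g)
for fl in(0,1):
  for ph in range(-90,160,20):
    q=ctrl.solve_ik(g,Rdial(ph,fl)); print(fl,ph,q)
print(ctrl.solve_ik(g+N*120,Rdial(12,0)),ctrl.solve_ik(g+N*120,Rdial(12,1)))
for az in(-1.3,-.9,-.45):
  print(az,ctrl.solve_ik([420*np.cos(az),420*np.sin(az),400],np.diag([1,-1,-1.])))
E
```

```text
tcp [ 585.41 -277.12  210.95]
0 -90 None
0 -70 [-0.63  0.12  1.74  0.14  0.86  2.48]
0 -50 [-0.63  0.12  1.74  0.14  0.86  2.13]
0 -30 [-0.63  0.12  1.74  0.14  0.86  1.78]
0 -10 [-0.63  0.12  1.74  0.14  0.86  1.43]
0 10 [-0.63  0.12  1.74  0.14  0.86  1.08]
0 30 [-0.63  0.12  1.74  0.14  0.86  0.74]
0 50 [-0.63  0.12  1.74  0.14  0.86  0.39]
0 70 [-0.63  0.12  1.74  0.14  0.86  0.04]
0 90 [-0.63  0.12  1.74  0.14  0.86 -0.31]
0 110 [-0.63  0.12  1.74  0.14  0.86 -0.66]
0 130 [-0.63  0.12  1.74  0.14  0.86 -1.01]
0 150 [-0.63  0.12  1.74  0.14  0.86 -1.36]
1 -90 [-0.63  0.12  1.74  0.14  0.86 -0.31]
1 -70 [-0.63  0.12  1.74  0.14  0.86 -0.66]
1 -50 [-0.63  0.12  1.74  0.14  0.86 -1.01]
1 -30 [-0.63  0.12  1.74  0.14  0.86 -1.36]
1 -10 [-0.63  0.12  1.74  0.14  0.86 -1.71]
1 10 [-0.63  0.12  1.74  0.14  0.86 -2.06]
1 30 [-0.63  0.12  1.74  0.14  0.86 -2.41]
1 50 [-0.63  0.12  1.74  0.14  0.86 -2.75]
1 70 None
1 90 None
1 110 [-0.63  0.12  1.74  0.14  0.86  2.48]
1 130 [-0.63  0.12  1.74  0.14  0.86  2.13]
1 150 [-0.63  0.12  1.74  0.14  0.86  1.78]
[-0.65 -0.08  1.72  0.13  1.08  1.05] [-0.65 -0.08  1.72  0.13  1.08 -2.09]
-1.3 [-1.51 -0.22  1.62 -0.    1.74  0.06]
-0.9 [-1.11 -0.22  1.62 -0.    1.74  0.46]
-0.45 [-0.66 -0.22  1.62 -0.    1.74  0.91]
```

```bash
python3 - <<'E'
from h import *
np.set_printoptions(precision=2,suppress=True)
q=sensors.read_state()["q"]
ctrl.set_joints([q[0],-.22,1.62,0,1.74,q[5]]); ctrl.set_joints([-.65,-.22,1.62,0,1.74,1.05])
g=W([76,-56,31])+6*N
ctrl.move_ptp(g+120*N,Rdial(12.2)); ctrl.gripper_to(60)
print(sensors.read_state()["force"])
print(ctrl.move_l(g+50*N,vel=120), ctrl.move_l(g,vel=50,threshold=12))
s=sensors.read_state();print(s["t"],s["force"],s["eef_pos"]-g)
p,d=optics.grab_frame("side");cv2.imwrite("pics/side1.png",cv2.resize(p[120:280,100:300,::-1],None,fx=4,fy=4,interpolation=cv2.INTER_CUBIC)[:600])
ctrl.gripper_to(15,force=20)
s=sensors.read_state();print(s["t"],Rp.T@s["force"],Rp.T@s["wrist_torque"],s["grip_width"],s["grasp_force"],(s["eef_pos"]-g)@Rp)
E
```

```text
[0.95 0.13 0.56]
False False
5.325 [-1.56 -0.18  0.12] [ 0.2  -0.13  0.49]
5.8167 [-0.84  1.01  2.4 ] [ 0.15  0.31 -0.04] 19.20144161193887 20.582565665245056 [0.13 0.18 0.32]
```

View pics/side1.png

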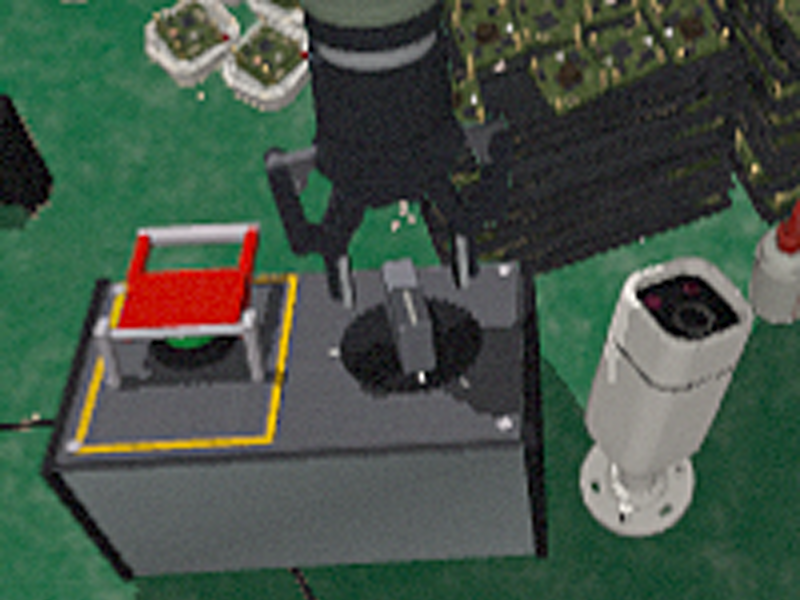

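```bash
python3 - <<'E'
from h import *
np.set_printoptions(precision=1,suppress=True)
g=W([76,-56,31])+6*N;R=Rdial(12.2)
f=lambda X:(proj("side",X)-[100,120])*4
print("tips predicted open", f([g+R@[0,s*32,z] for s in(-1,1) for z in (12,25)]))
print("axis h=7,44",f([W([76,-56,7]),W([76,-56,44])]), "bar ends",f([W([76,-56,44])+R@[s*33,0,0] for s in(-1,1)]))
E
```

```text
tips predicted open [[458.9 306.4]
 [460.4 323.4]
 [352.3 325. ]
 [354.6 342. ]]
axis h=7,44 [[408.5 339.1]
 [403.1 290.3]] bar ends [[394.2 258.1]
 [412.4 324.2]]
```

```bash
cat >> h.py <<'E'
def rd(ref=None):
    s=sensors.read_state();R=s["eef_rot"];x=Rp.T@R[:,0]
    return s,np.degrees(np.arctan2(x[1],x[0])),Rp.T@s["force"],Rp.T@s["wrist_torque"]
def turn(q,dphi):   # dphi deg ccw from above
    q=q.copy();q[5]-=np.radians(dphi);ctrl.set_joints(q);return q
E
python3 - <<'E'
from h import *
np.set_printoptions(precision=2,suppress=True)
ctrl.gripper_to(15,force=70)
s,ph,F,M=rd();q=s["q"];print(s["t"],ph,F,M,s["grip_width"],s["grasp_force"],q)
for i in range(8):
    q=turn(q,2.0);s,ph,F,M=rd();print(round(s["t"],2),round(ph,1),"F",F,"M",M,round(s["q"][5]-q[5],4))
    if abs(M[2])>1.5 or abs(F).max()>30:break
E
```

```text
6.0333 12.213041044668502 [-1.77  1.48  7.36] [0.26 0.54 0.05] 16.40505488078144 68.65405336255208 [-0.63  0.12  1.74  0.14  0.86  1.05]
6.28 14.1 F [-1.11  0.82  4.64] M [ 0.18  0.47 -0.18] 0.0011
6.53 16.1 F [-2.55  2.43  5.21] M [ 0.28  0.44 -0.25] 0.0012
6.78 18.2 F [-1.74  2.99  5.16] M [ 0.28  0.55 -0.15] 0.0011
7.03 20.2 F [-1.96  1.71  5.62] M [ 0.38  0.61 -0.02] 0.001
7.28 22.2 F [-2.58  1.43  5.8 ] M [0.34 0.65 0.07] 0.0007
7.53 24.2 F [-2.59  1.6   6.09] M [0.41 0.64 0.1 ] 0.0005
7.78 26.2 F [-2.07  4.    5.39] M [0.53 0.61 0.21] 0.0006
8.03 28.2 F [-2.65  3.7   6.22] M [ 0.41  0.61 -0.01] 0.001
```

```bash
python3 - <<'E'
from h import *
np.set_printoptions(precision=2,suppress=True)
s,ph,F,M=rd();q=s["q"]
for i in range(45):
    q=turn(q,2.5);s,ph,F,M=rd();print(round(s["t"],2),round(ph,1),"F",F,"Mz",M[2].round(2))
    if M[2]<-0.9 or abs(F).max()>30:break
E
```

```text
8.28 30.6 F [-2.61  2.19  5.68] Mz -0.25
8.53 33.1 F [-2.22  1.03  6.14] Mz 0.03
8.78 35.6 F [-2.03  2.14  5.88] Mz 0.06
9.03 38.1 F [-2.91  2.5   5.59] Mz 0.12
9.28 40.7 F [-2.34  2.48  6.07] Mz 0.23
9.53 43.1 F [-2.2   3.34  6.17] Mz -0.03
9.78 45.5 F [-3.05  2.25  7.  ] Mz -0.56
10.03 47.8 F [-3.07  2.94  6.14] Mz -1.27
```

```bash
python3 - <<'E'
from h import *
np.set_printoptions(precision=2,suppress=True)
ctrl.hold(.15);s,ph,F,M=rd();q=s["q"];print(ph,M[2]);q=turn(q,-3.)
while ph>44.-78:
    q=turn(q,-2.0);s,ph,F,M=rd();print(round(s["t"],2),round(ph,1),"F",F,"Mz",M[2].round(2))
    if abs(M[2])>1.2 or abs(F).max()>30:break
E
```

```text
47.81469920678393 -1.2262557186751464
10.68 42.9 F [-2.77  1.54  6.21] Mz 0.04
10.93 40.9 F [-2.37  1.81  6.3 ] Mz 0.27
11.18 38.9 F [-3.06  2.16  5.72] Mz 0.19
11.43 36.9 F [-1.19  0.92  5.24] Mz 0.08
11.68 34.9 F [-2.19  0.97  5.7 ] Mz -0.03
11.93 32.9 F [-1.31  0.3   5.29] Mz -0.13
12.18 30.9 F [-2.38 -1.54  4.8 ] Mz -0.25
12.43 28.9 F [-1.63 -1.06  4.63] Mz -0.0
12.68 26.9 F [-1.43 -2.29  4.04] Mz -0.06
12.93 24.9 F [-0.09 -2.78  2.96] Mz 0.21
13.18 22.9 F [ 0.01 -3.5   3.34] Mz 0.56
13.43 20.8 F [-0.05 -4.52  3.42] Mz -0.07
13.68 18.8 F [-0.08 -6.07  2.56] Mz -0.11
13.93 16.7 F [ 0.31 -5.91  2.16] Mz -0.67
14.18 14.7 F [ 0.62 -4.84  2.77] Mz -0.41
14.43 12.8 F [ 1.07 -4.82  2.51] Mz 0.01
14.68 10.9 F [ 0.42 -5.11  2.01] Mz 0.29
14.93 8.9 F [ 0.92 -6.54  2.39] Mz 0.24
15.18 6.9 F [ 0.8  -5.83  2.81] Mz 0.17
15.43 4.9 F [ 0.83 -4.91  2.72] Mz 0.06
15.68 2.8 F [-0.16 -4.85  1.4 ] Mz -0.05
15.93 0.8 F [ 0.49 -6.75  2.38] Mz -0.1
16.18 -1.2 F [ 0.67 -6.4   2.92] Mz -0.18
16.43 -3.2 F [ 0.85 -6.76  2.53] Mz -0.02
16.68 -5.1 F [ 1.03 -6.78  1.62] Mz 0.05
16.93 -7.2 F [-0.47 -7.53  2.95] Mz -0.14
17.18 -9.1 F [ 0.78 -7.54  3.08] Mz 0.22
17.43 -11.1 F [-0.05 -6.53  2.65] Mz 0.0
17.68 -13.2 F [-0.22 -7.87  2.19] Mz -0.04
17.93 -15.2 F [ 0.04 -8.11  3.43] Mz -0.12
18.18 -17.2 F [-0.16 -7.    3.36] Mz -0.27
18.43 -19.2 F [ 0.49 -6.83  1.93] Mz -0.14
18.68 -21.1 F [-1.04 -7.92  2.42] Mz 0.1
18.93 -23.1 F [ 0.14 -8.43  2.5 ] Mz 0.31
19.18 -25.1 F [ 0.18 -8.71  2.86] Mz 0.14
19.43 -27.1 F [-0.6  -8.81  2.21] Mz 0.11
19.68 -29.1 F [-0.48 -8.83  2.97] Mz 0.03
19.93 -31.2 F [-0.11 -9.27  3.52] Mz -0.12
20.18 -33.2 F [-1.31 -9.5   3.31] Mz -0.18
20.43 -35.2 F [-0.63 -9.02  3.44] Mz -0.24
```

```bash
python3 - <<'E'
from h import *
np.set_printoptions(precision=2,suppress=True)
s,ph,F,M=rd();q=s["q"]
for i in range(5):
    q=turn(q,-1.0);s,ph,F,M=rd();print(round(s["t"],2),round(ph,1),"F",F,"Mz",M[2].round(2))
    if M[2]>0.1:break
if ph<-39.3: q=turn(q,-39-ph)
ctrl.hold(.1);print(rd()[1],rd()[3][2])
ctrl.gripper_to(45); ctrl.hold(.3);s,ph,F,M=rd();print(s["t"],F,M,s["grip_width"],s["grasp_force"])
p,d=optics.grab_frame("top");np.savez("top2.npz",p=p,d=d)
p,d=optics.grab_frame("side");np.savez("side2.npz",p=p,d=d)
L=(cloud("side",d)-p0)@Rp
g=W([76,-56,31])+6*N
ctrl.move_l(g+110*N,vel=200)
p,d=optics.grab_frame("side");np.savez("side3.npz",p=p,d=d);L=(cloud("side",d)-p0)@Rp
m=(abs(L[...,2]-41)<7)&(L[...,0]>25)&(L[...,0]<130)&(L[...,1]<-5)&(L[...,1]>-110)
print(m.sum(),cv2.minAreaRect(L[m][:,:2].astype(np.float32)),sensors.read_state()["t"])
cv2.imwrite("pics/side3.png",cv2.resize(p[120:270,100:300,::-1],None,fx=4,fy=4,interpolation=cv2.INTER_CUBIC))
E
```

```text
20.68 -36.2 F [-0.   -4.57  3.17] Mz -0.55
20.93 -37.2 F [-1.25 -6.12  4.25] Mz -0.37
21.18 -38.1 F [ 0.21 -4.86  3.49] Mz -0.14
21.43 -39.1 F [-0.12 -5.86  3.7 ] Mz 0.02
21.68 -40.1 F [-0.57 -6.22  2.64] Mz 0.14
-39.032733571029574 -0.03930629729224984
22.7167 [-0.36 -0.03  0.34] [-0.    0.21  0.04] 45.11214260983706 0.0
198 ((75.30364990234375, -55.56175994873047), (24.10567283630371, 66.12104797363281), 48.708740234375) 23.5667
```

View pics/side3.png

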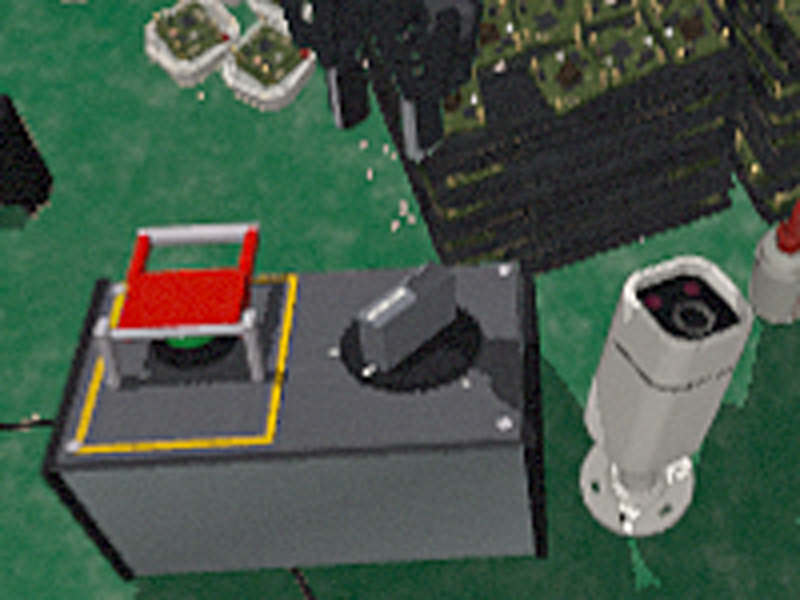

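Dial bar now points at about -40°, 82° clockwise from the stop, and the screenshot shows it released and the camera undisturbed. Next, the guard: first a hover, with a check of arm-to-cord clearance.

```bash
python3 - <<'E'
from h import *
np.set_printoptions(precision=2,suppress=True)
P=np.load("side3.npz");L=(cloud("side",P["d"])-p0)@Rp;f=P["p"].astype(int);r=(f[...,0]>140)&(f[...,1]<70)
m=(abs(L[...,2]-40)<4)&(L[...,0]>-30)&(L[...,0]<20)&(L[...,1]<-165)&(L[...,1]>-210)&~r
print("gbar",m.sum(),np.median(L[m],axis=0))
R=Rdial(90);R0=Rdial(90)
H=np.array([96,-188,36.])
for th in(0,.5,1,1.5,2.1):
    b=H+[-95*np.cos(th)+np.sin(th),0,95*np.sin(th)+np.cos(th)]
    print(th,W(b),ctrl.solve_ik(W(b)+6*N,R))
print(ctrl.solve_ik(W([1,-188,37+110])+6*N,R), sensors.read_state()["q"])
p=np.load("top2.npz")["p"];cv2.imwrite("pics/top2.png",cv2.resize(p[110:384,60:460,::-1],None,fx=2,fy=2))
E
```

```text
gbar 48 [   0.62 -187.28   38.55]
0 [ 473.11 -374.24  179.26] [-0.93  0.07  1.86  0.3   0.86 -0.71]
0.5 [ 465.48 -371.17  225.54] [-0.94 -0.    1.83  0.28  0.96 -0.68]
1 [ 479.38 -376.76  270.1 ] [-0.93 -0.01  1.75  0.26  1.04 -0.63]
1.5 [ 511.39 -389.63  302.03] [-0.89  0.04  1.63  0.23  1.1  -0.58]
2.1 [ 562.49 -410.17  313.  ] [-0.84  0.14  1.49  0.21  1.12 -0.52]
[-0.99 -0.13  1.84  0.28  1.09 -0.7 ] [-0.65 -0.07  1.73  0.13  1.06  1.95]
```

View pics/top2.png

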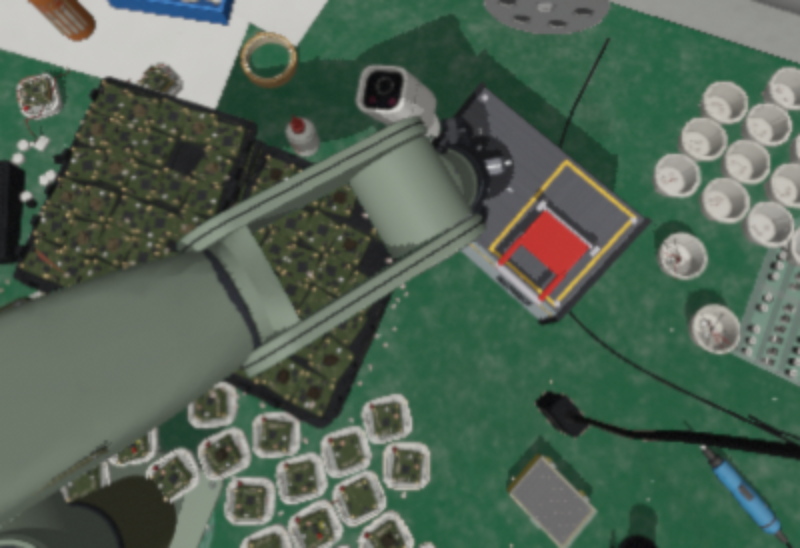

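The fork-shaped wrist spans crop (260..480,120..360), and the cord plug is at (563,412). Before moving right, I'll work out where the arm's plane lies relative to the cord.

```bash
python3 - <<'E'
from h import *
np.set_printoptions(precision=0,suppress=True)
q1=-.63;u=np.array([np.cos(q1),np.sin(q1),0]);l=np.array([-u[1],u[0],0])
for off in(0,86):
    print(off,(proj("top",[u*r+l*off+[0,0,z] for r,z in((300,500),(400,480),(480,450),(540,400))])-[60,110])*2)
P=cloud("top",np.load("top2.npz")["d"])
for u_,v in((330,180),(215,230),(255,355),(440,190),(400,140),(470,230),(420,125),(478,222),(360,150),(390,260)):
    X=P[v//2+110,u_//2+60];print((u_,v),X,"r",X@u,"lat",X@l)
E
```

```text
0 [[250. 430.]
 [360. 356.]
 [438. 304.]
 [487. 273.]]
86 [[196. 334.]
 [306. 268.]
 [385. 224.]
 [437. 200.]]
(330, 180) [ 440. -169.  551.] r 454.4645046823409 lat 122.71604401495485
(215, 230) [ 370. -110.  583.] r 363.5946628335127 lat 128.72123618052146
(255, 355) [ 300. -169.  566.] r 341.87986889053303 lat 40.2925224155711
(440, 190) [ 467. -251.  530.] r 525.5330988940681 lat 72.35374538127495
(400, 140) [ 492. -207.  543.] r 519.378407036794 lat 122.0258508477215
(470, 230) [ 446. -285.  527.] r 527.7485860922694 lat 32.54406251663444
(420, 125) [ 515. -216.  528.] r 543.4042484439852 lat 128.30758859271006
(478, 222) [ 456. -289.  516.] r 538.8158837349139 lat 35.28454622452696
(360, 150) [ 470. -182.  554.] r 486.7020136676792 lat 129.46606211430569
(390, 260) [ 433. -217.  237.] r 478.08574480163827 lat 79.85163418353702
```

```bash
cat >> h.py <<'E'
H=np.array([96,-187.6,36.])
def barpos(th): return H+[-95*np.cos(th)+np.sin(th),0,95*np.sin(th)+np.cos(th)]
E
python3 - <<'E'
from h import *
np.set_printoptions(precision=2,suppress=True)
R=Rdial(90);g=W(barpos(0))+6*N
ctrl.move_ptp(g+80*N,R);ctrl.gripper_to(30,force=20)
print(sensors.read_state()["force"]);print(ctrl.move_l(g,vel=60,threshold=8))
s,ph,F,M=rd();print(s["t"],F,M,(s["eef_pos"]-g)@Rp)
p,d=optics.grab_frame("side");cv2.imwrite("pics/side4.png",cv2.resize(p[120:270,80:280,::-1],None,fx=4,fy=4,interpolation=cv2.INTER_CUBIC))
E
```

```text
[0.86 0.21 0.53]
False
27.6 [ 0.35 -0.12  0.25] [0.01 0.21 0.  ] [ 0.43 -0.17  0.42]
```

View pics/side4.png

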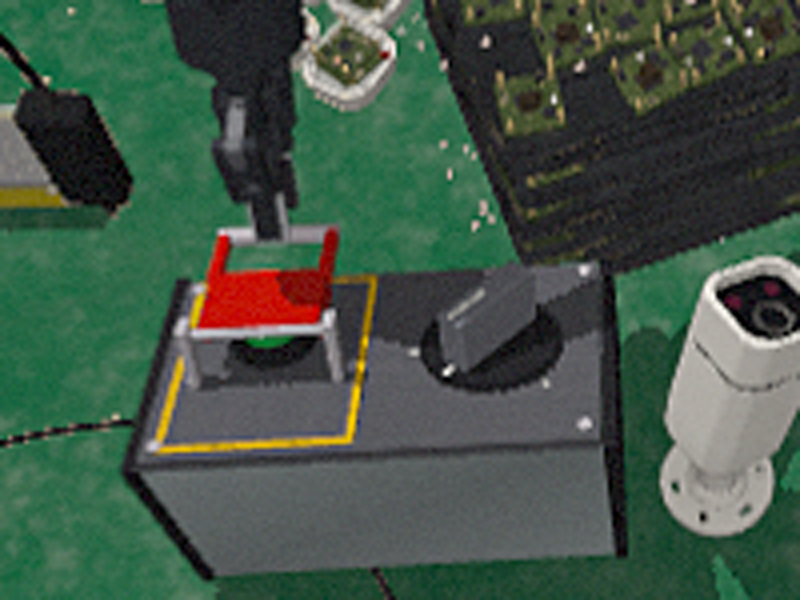

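The inner finger is in the gap, crossing the bar near its middle at (268,235). Now pinch it and follow the arc.

```bash
python3 - <<'E'
from h import *
np.set_printoptions(precision=2,suppress=True)
R=Rdial(90)
ctrl.gripper_to(5,force=25);s,ph,F,M=rd();print(s["t"],F,s["grip_width"],s["grasp_force"])
for th in np.arange(.15,2.11,.15):
    ctrl.move_l(W(barpos(th))+6*N,vel=90);s,ph,F,M=rd();print(round(s["t"],2),th.round(2),F,s["grip_width"].round(1))
    if abs(F).max()>30:print("STOP");break
E
```

```text
28.0167 [ 0.39 -0.31  0.44] 4.710888137004608 0.0Traceback (most recent call last):
  File "<stdin>", line 6, in <module>
AttributeError: 'float' object has no attribute 'round'
```

```bash
python3 - <<'E'
from h import *
np.set_printoptions(precision=2,suppress=True)
s,ph,F,M=rd();print(s["t"],F,M,s["grip_width"],s["grasp_force"],(s["eef_pos"]-p0)@Rp,barpos(.15))
A,d=optics.grab_frame("side");B,d2=optics.grab_frame("top")
a=cv2.resize(A[140:240,90:190,::-1],None,fx=4,fy=4,interpolation=cv2.INTER_CUBIC)
b=cv2.resize(B[190:290,280:380,::-1],None,fx=4,fy=4,interpolation=cv2.INTER_CUBIC)
cv2.imwrite("pics/both5.png",np.hstack([a,b]))
for n,o in(("side",(90,140)),("top",(280,190))):
    print(n,(proj(n,[W([1,-187.6,37]),s["eef_pos"]+s["eef_rot"]@[0,0,25]])-o)*4)
E
```

```text
28.325 [-0.12 -0.25  0.17] [ 0.04  0.22 -0.  ] 4.6887810937002055 0.0 [   3.16 -188.01   57.99] [   2.22 -187.6    51.19]
side [[238.08 154.43]
 [237.88 161.75]]
top [[155.48 240.44]
 [159.09 237.  ]]
```

View pics/both5.png

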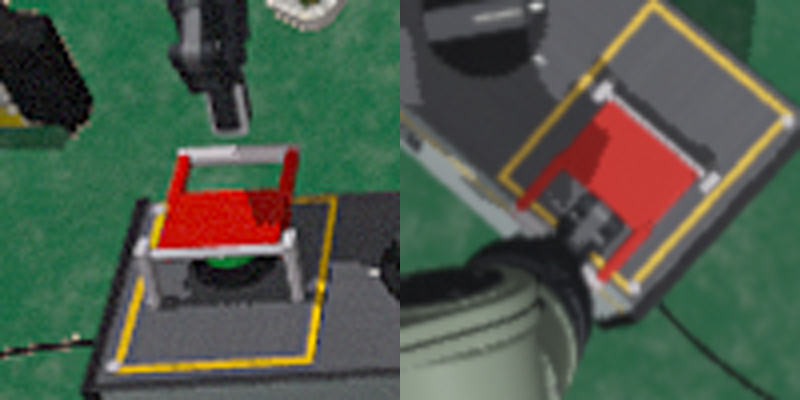

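The fingertips are at left pane (230,133) and right pane (~200,215), above the bar and not around it. I'll triangulate the tips to get the hand-eye offset.

```bash
python3 - <<'E'
from h import *
np.set_printoptions(precision=1,suppress=True)
def tri(u1,u2):
    o1,d1=ray("side",[u1]);o2,d2=ray("top",[u2]);d1=d1[0];d2=d2[0]
    k=np.linalg.lstsq(np.c_[d1,-d2],o2-o1,rcond=None)[0];A=o1+k[0]*d1;B=o2+k[1]*d2;return (A+B)/2,np.linalg.norm(A-B)
s=sensors.read_state();
X,g=tri([90+230/4,140+133/4],[280+200/4,190+213/4]);print(X,g,"local",(X-p0)@Rp,"tool frame",s["eef_rot"].T@(X-s["eef_pos"]))
A,d=optics.grab_frame("side");P=cloud("side",d)
L=(P-s["eef_pos"])@s["eef_rot"]
m=(np.abs(L[...,0])<45)&(np.abs(L[...,1])<45)&(L[...,2]>-60)&(L[...,2]<60)
Lp=(P-p0)@Rp; m&=Lp[...,2]>46
q=L[m];print("side depth in tool frame: n",len(q)," lowest z",np.sort(q[:,2])[-15:]);i=np.argsort(q[:,2])[-40:];print(np.median(q[i],0))
B,d=optics.grab_frame("top");P=cloud("top",d);L=(P-s["eef_pos"])@s["eef_rot"];Lp=(P-p0)@Rp
m=(np.abs(L[...,0])<45)&(np.abs(L[...,1])<45)&(L[...,2]>-60)&(L[...,2]<60)&(Lp[...,2]>46)
q=L[m];print("top",len(q),np.sort(q[:,2])[-8:])
i=np.argsort(q[:,2])[-30:];print(np.median(q[i],0))
E
```

```text
[ 490.6 -379.9  235.5] 14.007681353862548 local [  41.4 -186.8   80.3] tool frame [  0.8  39.2 -23. ]
side depth in tool frame: n 185  lowest z [-7.5 -7.4 -7.1 -6.2 -6.  -5.8 -5.5 -3.9 -3.5 -3.1 -2.9 -2.3 -2.1  0.5
  1.4]
[ 3.9  8.6 -9.7]
top 12 [-54.8 -53.6 -51.8 -51.1 -41.6 -20.1  -8.2  -3.8]
[  9.9  20.2 -52.7]
```

```bash
python3 - <<'E'
from h import *
np.set_printoptions(precision=2,suppress=True)
g=W(barpos(0))+6*N
ctrl.move_l(g+25*N,vel=120);ctrl.gripper_to(32,force=20)
hit_=ctrl.move_l(g-18*N,vel=60,threshold=6);s,ph,F,M=rd();print(hit_,s["t"],F,M,(s["eef_pos"]-g)@Rp)
if not hit_:
    ctrl.gripper_to(5,force=20);s,ph,F,M=rd();print(s["t"],F,M,s["grip_width"],s["grasp_force"])
E
```

```text
False 30.0167 [-0.13  0.12  0.33] [0.01 0.19 0.  ] [  0.26  -0.06 -17.91]
30.3333 [-6.07 -1.4   5.99] [-0.16  1.31  0.04] 10.001184248934962 20.587182641029358
```

```bash
python3 - <<'E'
from h import *
np.set_printoptions(precision=2,suppress=True)
for th in np.arange(.15,2.11,.15):
    ctrl.move_l(W(barpos(th))-12*N,vel=90);s,ph,F,M=rd();print(round(s["t"],2),round(th,2),F,round(s["grip_width"],1),round(s["grasp_force"],1))
    if abs(F).max()>30 or s["grasp_force"]<5:print("STOP");break
E
```

```text
30.64 0.15 [-6.16 -2.23  1.67] 10.0 19.9
30.95 0.3 [-7.63 -2.75  1.86] 9.8 19.9
31.26 0.45 [-10.48  -1.95   3.34] 9.8 20.0
31.57 0.6 [-12.25  -3.52   7.7 ] 9.9 20.2
31.88 0.75 [-15.33  -2.06  12.22] 10.3 20.5
32.18 0.9 [-16.18  -0.38  17.97] 10.1 21.3
32.49 1.05 [-9.81  1.33 17.27] 9.7 21.5
32.8 1.2 [-5.13  1.   12.26] 10.1 21.3
33.11 1.35 [-3.34  2.43 10.88] 10.2 21.1
33.42 1.5 [-0.77  2.65  8.73] 10.0 21.0
33.73 1.65 [0.1  1.31 5.91] 9.6 20.9
34.03 1.8 [0.67 1.8  6.21] 9.8 20.9
34.34 1.95 [0.9  1.05 3.55] 9.8 20.9
34.65 2.1 [0.93 2.75 1.47] 9.9 20.8
```

```bash
python3 - <<'E'
from h import *
np.set_printoptions(precision=2,suppress=True)
b=W(barpos(2.1))-12*N
ctrl.gripper_to(34);ctrl.move_l(b+45*N,vel=100);ctrl.move_l(b+45*N-Rp[:,0]*130,vel=200);ctrl.hold(.3)
s=sensors.read_state();print(s["t"],s["force"])
for n in("side","top"):
    p,d=optics.grab_frame(n);np.savez(n+"6.npz",p=p,d=d);L=(cloud(n,d)-p0)@Rp;f=p.astype(int)
    r=(f[...,0]>130)&(f[...,1]<70)&(f[...,2]<70)&(L[...,1]<-140)&(L[...,1]>-235)&(L[...,0]>0)&(L[...,0]<250)
    q=L[r];print(n,len(q),np.percentile(q,[5,50,95],axis=0).tolist(),"angle",np.median(np.arctan2(q[:,2]-36,-(q[:,0]-96))))
    g=(f[...,1]>f[...,0]*1.6)&(f[...,1]>70)&(L[...,2]>14)&(L[...,2]<30)&(L[...,1]<-140)&(L[...,1]>-230)&(L[...,0]<110)&(L[...,0]>10)
    q=L[g];print("green",g.sum());
    if len(q)>5:print(np.percentile(q,[3,50,97],axis=0).tolist())
A=np.load("side6.npz")["p"][120:270,80:230,::-1];B=np.load("top6.npz")["p"][130:280,260:410,::-1]
cv2.imwrite("pics/both6.png",cv2.resize(np.hstack([A,B]),None,fx=2.6,fy=2.6,interpolation=cv2.INTER_CUBIC))
E
```

```text
36.7083 [-0.    0.72  0.31]
side 50 [[15.934745514350618, -217.6959471550916, -2.425803019424499], [123.51657106925155, -194.6707375512561, 77.31689356288439], [128.13343481264414, -155.2213811080516, 84.24448765991293]] angle 2.156339774036966
green 4
top 270 [[99.19235998823468, -221.12111062879117, 39.83410438572812], [114.36840924642098, -185.25082891008844, 66.39136778009578], [129.91188458488386, -155.2971323662827, 98.98270404354857]] angle 2.146710244919205
green 134
[[48.49289552732231, -202.2677041948228, 15.018397024399276], [62.380292993586835, -188.40536562678363, 18.273053892991555], [76.48311913594863, -173.97518263920145, 21.317557088291696]]
```

View pics/both6.png

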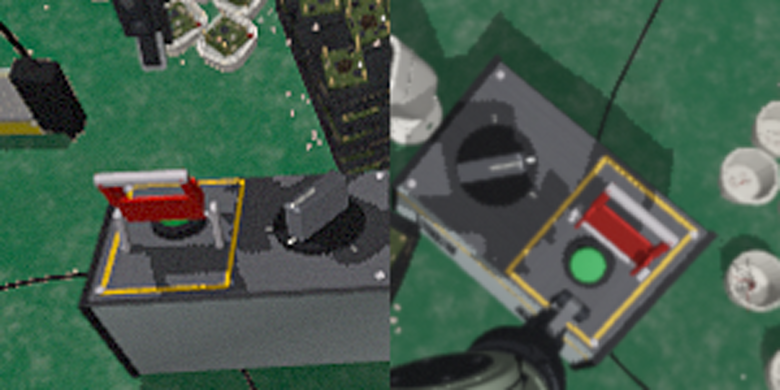

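The guard stays open at about 2.1 rad. The green button is clear at local (62,-188). Press it along the normal, slightly downslope of centre to clear the guard.

```bash
python3 - <<'E'
from h import *
np.set_printoptions(precision=2,suppress=True)
ctrl.gripper_to(0,force=30)
t=lambda z:W([57,-188.3,z])
ctrl.move_l(t(120),vel=150);print(ctrl.move_l(t(45),vel=80,threshold=8))
s,ph,F,M=rd();print(s["t"],F)
z=45
while z>-15:
    z-=1;ctrl.move_l(t(z),vel=40);s,ph,F,M=rd()
    if abs(F[2])>.8:print(z,round(s["t"],2),F)
    if F[2]>22 or abs(F[:2]).max()>15:break
ctrl.hold(.15);print(rd()[2])
ctrl.move_l(t(60),vel=80);ctrl.move_l(t(130)-Rp[:,0]*60,vel=150);ctrl.hold(.2)
s=sensors.read_state();print(s["t"],s["force"])
p,d=optics.grab_frame("top");L=(cloud("top",d)-p0)@Rp;f=p.astype(int)
r=(f[...,0]>130)&(f[...,1]<70)&(f[...,2]<70)&(L[...,1]<-140)&(L[...,1]>-235)&(L[...,0]>0)&(L[...,0]<250)
q=L[r];print(len(q),"guard",np.median(np.arctan2(q[:,2]-36,-(q[:,0]-96))))
g=(f[...,1]>f[...,0]*1.6)&(f[...,1]>70)&(abs(L[...,0]-62)<14)&(abs(L[...,1]+188)<14);print("green z",np.median(L[g][:,2]))
m=(abs(L[...,2]-41)<5)&(abs(L[...,0]-75)<45)&(abs(L[...,1]+56)<45);print("dial",m.sum(),cv2.minAreaRect(L[m][:,:2].astype(np.float32)))
E
```

```text
False
38.825 [-0.85 -0.19 -0.65]
40 40.08 [-0.31  1.27 -0.82]
31 42.33 [-0.38  0.45 -1.05]
28 43.08 [-0.05  0.32  0.87]
17 45.83 [-0.24  0.52  1.41]
16 46.08 [0.83 0.04 1.74]
15 46.33 [0.29 0.21 3.45]
14 46.58 [-0.02  0.75  3.68]
13 46.83 [ 0.09 -0.16  4.81]
12 47.08 [-0.89  0.47  7.19]
11 47.33 [-2.81  1.25 13.56]
10 47.58 [-5.45  2.35 20.33]
9 47.83 [-7.68  2.61 26.66]
[-8.53  2.25 26.91]
49.725 [0.66 0.45 0.51]
267 guard 2.142679187974382
green z 18.444984407806743
dial 198 ((74.75531005859375, -56.75068664550781), (19.720792770385742, 65.36238098144531), 50.25111389160156)
```

```bash
python3 -c "
from plant import ctrl
print(ctrl.finish_job())"
```

```text
the job is handed in; nothing more can be done
None
```

The job is handed in at about 50 s of the 72 s limit: the dial was wound to its stop and left on the fifth click (about 1.44 rad), the guard stands open at about 2.1 rad, and the start button was pressed to its bottom (about 27 N) and released. The judge returned no verdict. The first pinch of the guard bar closed above it and was redone 18 mm deeper.

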